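# Load a filter cassette into a bedside air cleaner behind its sliding gate

### The job

Slide the air cleaner's blue gate fully aside, take the spare filter cassette from its cardboard carton and slide it, green edge up, into the slanting slot, then press firmly on its green edge until it comes up hard against the bottom, without forcing it. Then slide the gate fully back over the cassette and let go; leave the mug, the jar and the clock as they stand.

Things in the scene. Friction and masses are not known exactly. Their poses are not given: they have to be found in the camera images.
- unit: Air cleaner: grey housing tilted by 28 degrees on a black foot, fixed to the table. Origin: middle of the foot's underside; z up. Its sloping top face (150 x 210 mm) looks towards the robot side and upwards; in the frame of mouth the face spans x -75 to 75, y -60 to 150 mm. An aluminium guide rail, 12 mm high, runs along y at x 32 to 44 mm.
- mouth: Slot in the sloping face. Origin: centre of its mouth, in the plane of the face, 140 mm above the table. z: out of the slot along its axis, 28 degrees from vertical, leaning to the robot side; y: along the slot, the way the gate opens; x: up the slope. 18 mm (x) by 74 mm (y), 90 mm deep, white 5 mm 45-degree lead-in all round; 2 mm to spare on each side of a cassette.
- slot (a point): Same point and axes as mouth. Inside, unseen: a stiff rubber shoe holds a dropped-in cassette with its top 13 to 22 mm out of the face. Pressed along the axis it yields at about 6 N and stays put, until the cassette meets hard ledges, their depth unknown: top then 2 to 9 mm out. Bottomed = it stops and the force rises well past 10 N (some 15 is right); over 40 N is forcing it.
- knob (a point): Middle of the yellow knob on the blue gate, 28 mm above the sloping face; axes as mouth. Knob 28 mm (x) by 14 mm (y) by 22 mm (z), centred on a plate 82 mm long (y) and 5 mm thick, x -14 to 44 mm, its underside 12 mm above the face. Gate closed: the knob is right over the slot's centre.
- gate (a joint): Gate position in m: 0 = closed, over the slot; 0.090 = fully aside, at its stop, along +y of mouth; the slot is clear from 0.080 on. Starts within 12 mm of closed, slides with about 2 N, stays where it is left. A cassette standing more than 12 mm out of the face blocks it.
- cassette: Spare filter cassette: stiff flat block, 14 mm thick (x), 70 mm wide (y), 80 mm tall (z), white with grey pleats and a green band round the top edge; 0.08 to 0.17 kg. Origin: centre of its underside, z up to the green edge. Either broad side may face the robot. It stands upright in the carton.
- cassette_top (a point): Centre of the cassette's green top edge, 80 mm above its origin; axes as cassette.
- carton: Cardboard carton 80 x 130 x 40 mm, fixed to the table, with an 18 x 76 mm pocket, floor 6 mm above the table, in which the cassette stands. Origin: centre of its underside. The cassette's top is 86 mm above the table.
- mug: Blue mug, 90 mm high, 76 mm across, loose. Origin: centre of its underside. To be left alone.
- jar: Amber jar, 75 mm high, 42 mm across, loose. Origin: centre of its underside. To be left alone.
- clock: Black alarm clock, 50 x 100 x 74 mm, loose. Origin: centre of its underside. To be left alone.
Things that resemble listed ones, but are neither listed nor needed, are in the scene too. Several things have the shape of the cassette; the one meant has the colours described above.

How it is judged:
On the way, in this order (a step that is already met when the one before it is completed fails the run):
1. the gate is slid fully aside, 80 mm or more (value of joint gate above 0.08 m), for 0.1 s.
2. the cassette, in the slot with the gate aside, is pressed hard against the bottom: 10 N or more on it while it no longer moves (z of cassette_top in the frame of mouth between -0.003 and 0.0115 m and angle between the z axis of cassette and the z axis of mouth, either way round below 0.08 rad and horizontal distance between cassette_top and mouth below 0.012 m and contact force between the fingers and cassette above 10 N and linear speed of cassette below 0.004 m/s and value of joint gate above 0.06 m), for 0.02 s.
3. the gate is slid back over the cassette (value of joint gate below 0.005 m), for 0.1 s.
At the end, for the whole second after the job is handed in: The cassette stands in the slot, green edge up, parallel to the slot within 0.08 rad, its top centred within 12 mm and no more than 11.5 mm above the sloping face; the gate is within 5 mm of fully closed; everything is at rest and let go (z of cassette_top in the frame of mouth between -0.003 and 0.0115 m and angle between the z axis of cassette and the z axis of mouth, either way round below 0.08 rad and horizontal distance between cassette_top and mouth below 0.012 m and value of joint gate below 0.005 m and linear speed of cassette below 0.01 m/s); the robot touches nothing.
It fails at once if the cassette in its seat is forced with more than 40 N (contact force between the fingers and cassette above 40 N and distance between cassette_top and mouth below 0.0125 m).
It fails at once if the mug is moved over 20 mm or tipped (distance of mug from where it was at the start of the episode above 0.02 m or angle between mug's own z axis and vertical above 0.3 rad).
It fails at once if the jar is moved over 20 mm or tipped (distance of jar from where it was at the start of the episode above 0.02 m or angle between jar's own z axis and vertical above 0.3 rad).
It fails at once if the clock is moved over 20 mm or tipped (distance of clock from where it was at the start of the episode above 0.02 m or angle between clock's own z axis and vertical above 0.3 rad).
It also fails if it takes over 64 s, if anything falls off the work surface, if the arm or the gripper's body presses on something with over 40 N, if the wrist force passes 120 N, or if a joint passes its speed limit or range.

### The arm

A 7-joint arm with a two-finger parallel gripper is mounted at the origin on the work surface. World frame = base frame: x ahead of the robot, y to its left, z up, the work surface at z = 0. Lengths are in m, angles in rad, forces in N, time in s.
With the tool pointing down it reaches from about 0.4 to 0.85 m from the base axis. Payload 10.4 kg.
Tool frame: the origin (TCP) lies at the very end of the fingers, on their centre line; the grasp point (between the pads) lies 19 mm behind it; z points along the fingers, y is the line along which they close (so a half turn about z gives the same grasp; the last joint's range is limited). The gripper opens to 87 mm and grips with 3 to 60 N. Pads are 19 mm wide; open, the fingers measure 117 mm over their backs; the gripper's body (75 mm by 190 mm) begins 51 mm behind the grasp point.
Start: joints at [-1.345, 0.332, -0.065, 1.46, 0.022, 1.35, -0.088], TCP at [0.154, 0.606, 0.223] pointing down, gripper open.
Joint ranges: [-2.6, 2.6], [-0.5, 2.12], [-1.47, 1.34], [0.16, 2.42], [-1.27, 4.41], [0.06, 2.06], [-2.6, 2.6]. Speed limits (rad/s): [2.22, 2.22, 2.79, 2.79, 3.14, 3.14, 3.14].

### API

Orientations are given as a unit quaternion [x, y, z, w].
In Python, from bench import * gives the robot as it stands.
- The arm moves only by the tool step_arm, never from a script. Its arguments are lists of equal length, an entry for each row: "delta_pos": the shift along the world's x, y, z in units of 25 mm (1.0 is 25 mm), a list of three; "turn": the turn about the world's z in units of 0.12 rad (1.0 is 0.12 rad). In form: {"delta_pos": [[tx, ty, tz], ...], "turn": [turn, ...]}. A call has 1 to 12 rows; each row shifts and turns the commanded pose from where the row before left it; what a row does not reach is not made up. A row lasts 1/10 s, in which the tool goes at most 50 mm and 8.59 degrees, less where a joint would pass 70% of its speed; a pose out of reach is approached as far as the arm can. A call with a number of a shift or a turn outside -1 to 1 is refused whole. A call with a gripper value outside its range is refused whole. "grip" is the closure, from 0 (fully open) to 1 (shut), set as the call begins (left out, the last holds). The fingers move at their own pace and stop on an object; "newtons" is the grip in N (left out, the last holds). Time passes only in rows, so rows that do not move let the fingers close. It gives the time, the measured TCP pose, the force, the opening and the grip force at its end, in the units of the state.
- read_state(): the state, without advancing time (a new reading comes with each control period).
- camera(name): name is "scene" or "top" or "wrist"; returns a dict with "image" (420x560x3 uint8, red, green, blue), "z_map" (420x560 float32, m along the optical axis (not along the pixel's ray), 0 where there is no reading), "mtx" (3x3 intrinsics, pixels), "view" (4x4, takes a point from world to camera coordinates). Camera axes: x right, y up, looking along -z (the intrinsics and any distortion apply to the point x, -y, -z); pixel columns grow to the right and rows downward; lengths in m; the calibration is good to about 2 mm. A picture is of the moment at which its call begins.
- close_job(): hands the job in; it is judged then, once.
The state is a dict: "time": time; "joint_positions": joint angles; "joint_vel": joint speeds; "joint_torque": joint torques, N m; "ee_pos": TCP position; "eef_rot": TCP orientation; "ft_force": force on the tool from outside, world axes, zero at the start; "torque": the same for the moment, N m; "width": finger opening in m; "grip_force": force on a finger pad.
Only numpy, scipy, OpenCV 4.12 (cv2) and the standard library are available. Lean on these libraries where they do the work, as an engineer would, in place of code of your own. Each camera call takes 0.05 s, during which the arm holds its last target. There are 200 camera calls.

## Working session

There is one attempt and no reset: what is moved stays moved. The work goes in short steps, Python scripts to look and compute and a tool call to move; the robot and the scene stay as the last step left them, time stands still between calls to the robot, and variables do not carry over. Pictures are saved under pics/ and viewed, at most 10 in all, crops included, and the job is handed in when it is done.

Besides the shell and the picture viewer there is one more tool, called after "Emit:" as name([rows], argument=value, ...), one row to a line, values as JSON. step_arm: Moves the arm, as the interface text tells. Shifts and turns lie within -1 to 1; 1 stands for 25 mm of shift or 0.12 rad of turn. Its arguments: {"type":"object","properties":{"delta_pos":{"type":"array"},"turn":{"type":"array"},"grip":{"type":"number"},"newtons":{"type":"number"}},"required":["delta_pos","turn"]}

```bash
ls; mkdir -p pics; python3 - <<'E'
from bench import *
import cv2,numpy as np
s=read_state();print({k:np.round(v,3) for k,v in s.items()})
ims=[]
for n in("scene","top"):
    c=camera(n);np.savez(n+".npz",**c);print(n,c["mtx"],c["view"])
    cv2.imwrite(f"pics/{n}.png",c["image"][:,:,::-1])
E
```

```text
pics
{'time': np.float64(0.0), 'joint_positions': array([-1.345,  0.333, -0.065,  1.461,  0.022,  1.35 , -0.089]), 'joint_vel': array([-0.001, -0.001, -0.002,  0.001,  0.   ,  0.001,  0.001]), 'joint_torque': array([ 0.0000e+00, -6.2325e+01,  2.5000e-02, -3.8989e+01, -6.1000e-02,
        4.0000e-02,  0.0000e+00]), 'ee_pos': array([0.154, 0.605, 0.222]), 'eef_rot': array([ 0.124,  0.992, -0.001, -0.   ]), 'ft_force': array([ 0.214,  0.207, -0.314]), 'torque': array([ 0.017, -0.079, -0.018]), 'grip_force': np.float64(0.0), 'width': np.float64(0.087)}
scene [[474.20944561   0.         273.36389335]
 [  0.         474.20944561 207.61611994]
 [  0.           0.           1.        ]] [[ 0.82190982  0.56953128  0.00991843 -0.51083231]
 [-0.49185134  0.70080941  0.51667053  0.18498381]
 [ 0.2873091  -0.42953497  0.85612686 -1.35889476]
 [ 0.          0.          0.          1.        ]]
top [[428.4175006    0.         268.69421344]
 [  0.         428.4175006  211.74523933]
 [  0.           0.           1.        ]] [[-0.02937747 -0.99954959 -0.00612997  0.05073262]
 [ 0.99659879 -0.02976201  0.07684444 -0.57246338]
 [-0.07699227 -0.00385162  0.99702425 -0.88342912]
 [ 0.          0.          0.          1.        ]]
```

View pics/scene.png

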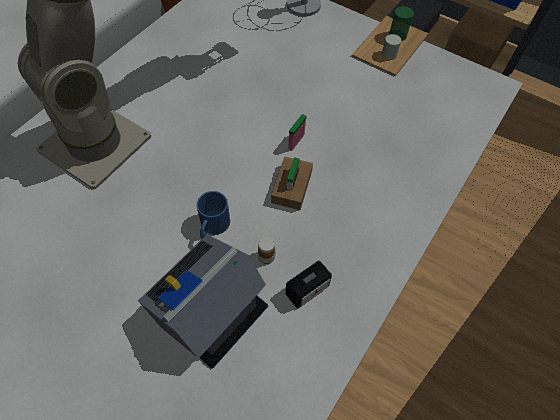

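View pics/top.png

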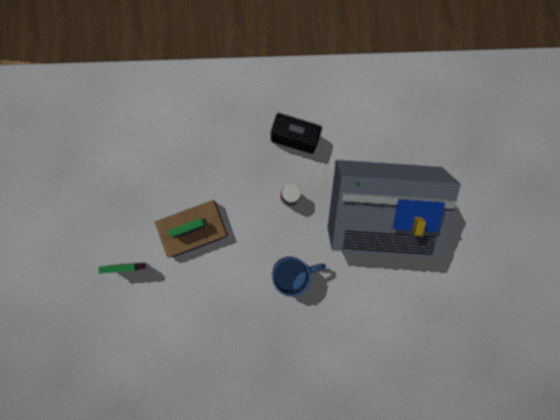

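Scene view: the unit is at about (205,300), with the gate at (180,290) and the yellow knob at (173,284). Two blocks have green tops. One stands in the carton at (293,172). The other is a loose pink/red block at (298,130), at (118,268) in the top view, and is a decoy. A green can at (403,20) is on the far board. By the description, the cassette is the one in the carton, at (187,228) in the top view.

Next I'll measure and take one close crop to check this.

```bash
cat > h.py <<'E'
import numpy as np,cv2
from scipy.spatial.transform import Rotation as R
def world(c):
    K,V,z=c["mtx"],c["view"],c["z_map"].astype(float)
    v,u=np.indices(z.shape)
    p=np.stack([(u-K[0,2])/K[0,0]*z,-(v-K[1,2])/K[1,1]*z,-z],-1)
    return (p-V[:3,3])@V[:3,:3]
def hsv(c): return cv2.cvtColor(c["image"],cv2.COLOR_RGB2HSV)
def masks(c):
    h=hsv(c)
    return {"yellow":cv2.inRange(h,(18,150,90),(32,255,255)),"blue":cv2.inRange(h,(108,180,80),(125,255,255)),"green":cv2.inRange(h,(45,120,50),(80,255,255))}
def blobs(c,m,minA=15):
    W=world(c);n,l,st,ce=cv2.connectedComponentsWithStats(m)
    out=[]
    for i in range(1,n):
        if st[i,4]>=minA:
            q=(l==i)&(c["z_map"]>0);P=W[q];out.append((ce[i].round(1),st[i,4],P))
    return out
E
python3 - <<'E'
from h import *
for n in("scene","top"):
    c=dict(np.load(n+".npz"));
    for k,m in masks(c).items():
        for ce,A,P in blobs(c,m):
            z=np.percentile(P[:,2],90);T=P[P[:,2]>z-.012]
            d=np.linalg.svd(T[:,:2]-T[:,:2].mean(0),full_matrices=False)[2][0] if len(T)>3 else 0
            print(n,k,ce,A,"med",np.median(P,0).round(4),"z90",z.round(3),"mid",((T.min(0)+T.max(0))/2).round(4),"dir",np.degrees(np.arctan2(d[1],d[0])).round(1))
c=dict(np.load("top.npz"));W=world(c)
# face plane: grey region left of gate
P=W[212:228,350:388].reshape(-1,3);m=P.mean(0);nn=np.linalg.svd(P-m)[2][2];nn*=np.sign(nn[2]);print("face",m,nn,np.degrees(np.arccos(nn[2])))
g=np.full(c["z_map"].shape,0,np.uint8)
# rail points: 12mm above face plane, 
h=(W-m)@nn
q=(abs(h-.012)<.003);q[:, :335]=0;q[:,465:]=0;q[:185]=0;q[215:]=0
P=W[q];d=np.linalg.svd(P-P.mean(0),full_matrices=False)[2][0];print("rail",P.mean(0),d,len(P))
for n,(r0,r1,c0,c1) in {"scene":(90,220,240,340),"top":(190,290,90,240)}.items():
    im=dict(np.load(n+".npz"))["image"][r0:r1,c0:c1,::-1]
    cv2.imwrite(f"pics/crop_{n}.png",cv2.resize(im,None,fx=4,fy=4,interpolation=cv2.INTER_CUBIC))
E
```

```text
scene yellow [173.  281.5] 100 med [ 0.5361 -0.2313  0.1751] z90 0.181 mid [ 0.5313 -0.2306  0.1763] dir -8.2
scene blue [180.5 289.7] 670 med [ 0.5548 -0.2347  0.1667] z90 0.176 mid [ 0.5621 -0.2347  0.1717] dir -95.6
scene green [404.   11.9] 159 med [0.4992 0.9088 0.1   ] z90 0.102 mid [0.4993 0.9083 0.0986] dir 37.4
scene green [297.4 123.3] 107 med [0.4684 0.3362 0.0813] z90 0.084 mid [0.4682 0.3362 0.0801] dir -87.4
scene green [293.  168.6] 129 med [0.5458 0.1968 0.0872] z90 0.09 mid [0.5446 0.1982 0.0858] dir -71.2
top yellow [419.4 226.5] 132 med [ 0.5281 -0.2293  0.1751] z90 0.18 mid [ 0.5285 -0.2297  0.1751] dir 178.5
top blue [418.1 214. ] 1120 med [ 0.552  -0.2298  0.1647] z90 0.174 mid [ 0.5587 -0.2332  0.1701] dir -95.8
top green [186.  227.6] 257 med [0.5422 0.1967 0.0862] z90 0.088 mid [0.5436 0.1967 0.0838] dir -71.4
top green [117.1 268.3] 204 med [0.4669 0.3332 0.0803] z90 0.082 mid [0.4668 0.336  0.0804] dir 92.1
face [ 0.54472873 -0.14857073  0.14243378] [ 0.99833954 -0.02799057  0.05034575] 87.11418123295155
rail [ 0.55509566 -0.206497    0.14516123] [-0.01023037 -0.96505511 -0.26184722] 423
```

View pics/crop_scene.png

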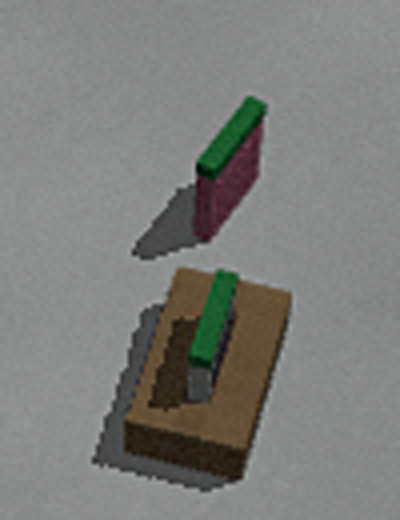

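The crop confirms it. The cassette in the carton (crop 215,320) has a white/grey body and a green edge, and the loose one at (230,170) has a magenta body. Next is the unit's yaw and the slot position.

```bash
python3 - <<'E'
from h import *
c28,s28=np.cos(np.radians(28)),np.sin(np.radians(28))
for n in("scene","top"):
    c=dict(np.load(n+".npz"));W=world(c);mk=masks(c)
    b=cv2.erode(mk["blue"],np.ones((3,3)))>0
    P=W[b&(c["z_map"]>0)];
    for _ in range(3):
        m=P.mean(0);nn=np.linalg.svd(P-m,full_matrices=False)[2][2];nn*=np.sign(nn[2]);r=(P-m)@nn;P=P[abs(r)<.003]
    print(n,"plate",m.round(4),nn.round(3),"tilt",np.degrees(np.arccos(nn[2])).round(1),"yaw from n",np.degrees(np.arctan2(-nn[1],-nn[0])).round(1),len(P))
    # whole-housing face & rail
    h=(W-m)@nn; ok=(c["z_map"]>0)&(np.linalg.norm(W-m,axis=-1)<.25)
    F=W[ok&(abs(h+.017)<.003)];print("face pts",len(F))
    mf=F.mean(0);nf=np.linalg.svd(F-mf,full_matrices=False)[2][2];nf*=np.sign(nf[2]);print(" face n",nf.round(3),"offset from plate",((m-mf)@nf).round(4),"yaw",np.degrees(np.arctan2(-nf[1],-nf[0])).round(1),"tilt",np.degrees(np.arccos(nf[2])).round(1))
    # rails: edges by minAreaRect of the face+rail+plate pts in xy of tilted frame
    yaw=np.arctan2(-nf[1],-nf[0]); 
    ex=np.array([np.cos(0)*c28,0,s28])
    A=W[ok&(h>-.021)&(h<.003)]
    # project in face plane
    u=np.cross([0,1,0],nf);u/=np.linalg.norm(u);v=np.cross(nf,u)
    q=np.c_[(A-m)@u,(A-m)@v].astype(np.float32)
    print(" rect face",cv2.minAreaRect(q)); 
    q2=np.c_[(P-m)@u,(P-m)@v].astype(np.float32);print(" rect plate",cv2.minAreaRect(q2))
    print(" v axis yaw",np.degrees(np.arctan2(v[1],v[0])))
E
```

```text
scene plate [ 0.554  -0.2327  0.1664] [-0.477  0.05   0.877] tilt 28.7 yaw from n -6.0 393
face pts 3228
 face n [-0.468  0.048  0.883] offset from plate 0.017 yaw -5.8 tilt 28.0
 rect face ((-0.04950786009430885, 0.07980568706989288), (0.28552231192588806, 0.2267284095287323), 85.05028533935547)
 rect plate ((-0.004692135378718376, -0.0006770119071006775), (0.07457440346479416, 0.053747840225696564), 84.56733703613281)
 v axis yaw 88.71630670357128
top plate [ 0.5508 -0.2323  0.1641] [-0.47   0.046  0.881] tilt 28.2 yaw from n -5.6 884
face pts 6536
 face n [-0.465  0.047  0.884] offset from plate 0.0169 yaw -5.8 tilt 27.9
 rect face ((-0.047626931220293045, 0.07968870550394058), (0.28773918747901917, 0.2246752828359604), 85.0881118774414)
 rect plate ((-0.002799086272716522, 5.688518285751343e-06), (0.07626290619373322, 0.05306873843073845), 85.03524780273438)
 v axis yaw 88.74398586608812
```

```bash
cat >> h.py <<'E'
def frame(yawdeg):
    y=np.radians(yawdeg);t=np.radians(28)
    e=np.array([np.cos(y),np.sin(y),0]);k=np.array([0,0,1.])
    return np.c_[e*np.cos(t)+k*np.sin(t),np.cross(k,e),-e*np.sin(t)+k*np.cos(t)]
E
python3 - <<'E'
from h import *
M=frame(-5.8)
for n in("scene","top"):
    c=dict(np.load(n+".npz"));W=world(c)@M
    ok=(c["z_map"]>0)
    mk=masks(c);K=W[(mk["yellow"]>0)&ok];B=W[(mk["blue"]>0)&ok]
    pc=lambda a:np.percentile(a,[2,50,98]).round(4)
    z0=np.median(B[:,2])-.017
    t=K[K[:,2]>np.percentile(K[:,2],90)-.004]
    print(n,"knobtop x",pc(t[:,0]),"y",pc(t[:,1]),"z",pc(t[:,2]),"\n blue x",pc(B[:,0]),"y",pc(B[:,1]),"facez",z0)
    near=ok&(abs(W[...,1]-np.median(B[:,1])-.04)<.2)&(abs(W[...,0]-np.median(B[:,0]))<.13)&(abs(W[...,2]-z0)<.003)
    F=W[near];
    for i in(0,1):
        hh,ed=np.histogram(F[:,i],bins=60);g=ed[:-1][hh>.3*np.median(hh)];print("  face",i,g.min().round(4),(g.max()+ed[1]-ed[0]).round(4))
    r=ok&(abs(W[...,2]-z0-.012)<.002)&(abs(W[...,0]-np.median(B[:,0]))<.09)&(W[...,1]>np.percentile(B[:,1],98)+.01)&(W[...,1]<np.percentile(B[:,1],98)+.08)
    print("  rail x",pc(W[r][:,0]),r.sum())
    # x of height-140 line on face
    print("  mouth x from height",(.140-z0*np.cos(np.radians(28)))/np.sin(np.radians(28)))
E
```

```text
scene knobtop x [0.5532 0.5673 0.58  ] y [-0.1819 -0.1762 -0.1696] z [-0.1035 -0.1012 -0.0987] 
 blue x [0.5536 0.586  0.6093] y [-0.2154 -0.1766 -0.1378] facez -0.14002336110279676
  face 0 0.4873 0.6424
  face 1 -0.2433 -0.0337
  rail x [0.5968 0.6041 0.6102] 126
  mouth x from height 0.5615532665393078
top knobtop x [0.5514 0.5652 0.5773] y [-0.1816 -0.1752 -0.1691] z [-0.1042 -0.1016 -0.0995] 
 blue x [0.5517 0.5832 0.6057] y [-0.2144 -0.1716 -0.1372] facez -0.14041552114102396
  face 0 0.4877 0.6397
  face 1 -0.2441 -0.0324
  rail x [0.5958 0.6017 0.608 ] 240
  mouth x from height 0.562290812301853
```

```bash
cat >> h.py <<'E'
M=frame(-5.8); MO=np.array([.565,-.1834,-.1402])
def w(x,y,z): return M@(MO+np.array([x,y,z]))
E
python3 - <<'E'
from h import *
from bench import *
s=read_state();r=R.from_quat(s["eef_rot"]).as_matrix();print(s["ee_pos"].round(4),"tool y",r[:,1].round(3),"yaw of tool y",np.degrees(np.arctan2(r[1,1],r[0,1])))
print("mouth",w(0,0,0),"knob",w(0,.008,.028),"knob open",w(0,.09,.028),"axes",M.round(3))
E
```

```text
[0.1538 0.6054 0.2218] tool y [ 0.246  0.969 -0.001] yaw of tool y 75.74555617275324
mouth [ 0.54326079 -0.23952613  0.14146218] knob [ 0.53099133 -0.23023868  0.16618471] knob open [ 0.53927795 -0.14865846  0.16618471] axes [[ 0.878  0.101 -0.467]
 [-0.089  0.995  0.047]
 [ 0.469 -0.     0.883]]
```

Emit:
step_arm([
  [1,-1,1],
  [1,-1,1],
  [1,-1,1],
  [1,-1,0],
  [1,-1,0],
  [1,-1,0],
  [1,-1,0],
  [1,-1,0],
  [1,-1,0],
  [1,-1,0],
  [1,-1,0],
  [1,-1,0],
], turn=[0.5,0.5,0.23,0,0,0,0,0,0,0,0,0])

```text
time: 1.3
ee_pos: [0.4546, 0.3045, 0.2973]
eef_rot: [0.051, 0.999, -0.0, -0.0]
ft_force: [1.0, -0.9, -0.3]
width: 0.0871
grip_force: 0.0
```

Emit:
step_arm([
  [1,-1,0],
  [1,-1,0],
  [1,-1,0],
  [0,-1,0],
  [0,-1,0],
  [0,-1,0],
  [0,-1,0],
  [0,-1,0],
  [0,-1,0],
  [0,-1,0],
  [0,-1,0],
  [0,-1,0],
], turn=[0,0,0,0,0,0,0,0,0,0,0,0])

```text
time: 2.5
ee_pos: [0.5286, 0.0048, 0.2973]
eef_rot: [0.051, 0.999, 0.0, -0.0]
ft_force: [0.3, 0.2, -0.4]
width: 0.0871
grip_force: 0.0
```

Emit:
step_arm([
  [0,-1,0],
  [0,-1,0],
  [0,-1,0],
  [0,-1,0],
  [0,-1,0],
  [0,-1,0],
  [0,-1,0],
  [0,-1,0],
  [0,-1,0],
  [0,-0.4,0],
  [0,0,0],
  [0,0,0],
], turn=[0,0,0,0,0,0,0,0,0,0,0,0])

```text
time: 3.7
ee_pos: [0.5291, -0.228, 0.2973]
eef_rot: [0.05, 0.999, 0.0, -0.0]
ft_force: [0.3, 0.1, 0.9]
width: 0.087
grip_force: 0.0
```

```bash
python3 - <<'E'
from h import *
from bench import *
s=read_state();r=R.from_quat(s["eef_rot"]).as_matrix();print(s["time"],s["ee_pos"].round(4),"yaw",np.degrees(np.arctan2(r[1,1],r[0,1])),s["joint_positions"].round(2),s["ft_force"].round(2))
c=camera("wrist");np.savez("w1.npz",**c);cv2.imwrite("pics/w1.png",c["image"][:,:,::-1])
W=world(c);K=W[(masks(c)["yellow"]>0)&(c["z_map"]>0)]@M-MO;t=K[K[:,2]>np.percentile(K[:,2],90)-.004];print(np.percentile(t,[2,50,98],axis=0).round(4),len(t))
E
```

```text
3.7 [ 0.5291 -0.228   0.2973] yaw 84.24877279256488 [-0.21  0.21  0.64  1.5  -0.13  1.47  1.9 ] [0.32 0.08 0.95]
[[-0.015   0.0003  0.0368]
 [-0.0014  0.0065  0.0384]
 [ 0.0111  0.0126  0.04  ]] 441
```

View pics/w1.png

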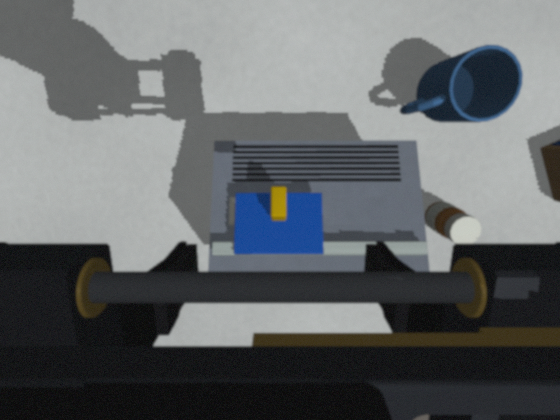

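The wrist view shows the yellow knob at (278,203), on the blue gate between the fingers. That matches the estimate, so I'll descend and grip it.

Emit:
step_arm([
  [0,-0.12,-1],
  [0,0,-1],
  [0,0,-1],
  [0,0,-1],
  [0,0,-0.8],
  [0,0,-0.4],
  [0,0,-0.1],
  [0,0,0],
], turn=[0,0,0,0,0,0,0,0])

```text
time: 4.55
ee_pos: [0.5293, -0.2318, 0.1656]
eef_rot: [0.05, 0.999, 0.0, 0.0]
ft_force: [0.2, -0.4, 0.5]
width: 0.0871
grip_force: 0.0
```

Emit:
step_arm([
  [0,0,0],
  [0,0,0],
  [0,0,0],
  [0,0,0],
  [0,0,0],
  [0,0,0],
  [0,0,0],
  [0,0,0],
], turn=[0,0,0,0,0,0,0,0], grip=1, newtons=10)

```text
time: 5.35
ee_pos: [0.5289, -0.2322, 0.1651]
eef_rot: [0.051, 0.999, 0.0, -0.0]
ft_force: [-0.3, -0.5, 0.5]
width: 0.0311
grip_force: 0.0
```

Emit:
step_arm([
  [0,0,0],
  [0,0,0],
  [0,0,0],
  [0,0,0],
  [0,0,0],
], turn=[0,0,0,0,0])

```text
time: 5.85
ee_pos: [0.5289, -0.232, 0.1651]
eef_rot: [0.05, 0.999, 0.0, -0.0]
ft_force: [0.2, 2.1, 1.0]
width: 0.014
grip_force: 10.0
```

Emit:
step_arm([
  [0.02,0.2,0],
  [0.04,0.4,0],
  [0.04,0.4,0],
  [0.04,0.4,0],
  [0.04,0.4,0],
  [0.04,0.4,0],
  [0.04,0.4,0],
  [0.04,0.2,0],
  [0,0,0],
], turn=[0,0,0,0,0,0,0,0,0])

```text
time: 6.75
ee_pos: [0.5361, -0.1606, 0.165]
eef_rot: [0.05, 0.999, 0.001, -0.001]
ft_force: [-3.5, 2.3, 2.9]
width: 0.0137
grip_force: 10.0
```

Emit:
step_arm([
  [0.02,0.2,0],
  [0.02,0.2,0],
  [0.01,0.1,0],
  [0,0,0],
], turn=[0,0,0,0])

```text
time: 7.15
ee_pos: [0.5372, -0.1493, 0.165]
eef_rot: [0.051, 0.999, 0.0, -0.001]
ft_force: [-5.7, 0.5, 3.5]
width: 0.014
grip_force: 10.0
```

Emit:
step_arm([
  [0,0.08,0],
  [0,0.08,0],
  [0,0,0],
], turn=[0,0,0])

```text
time: 7.45
ee_pos: [0.5373, -0.1477, 0.1651]
eef_rot: [0.052, 0.999, -0.001, 0.0]
ft_force: [-3.3, -7.4, 0.1]
width: 0.0136
grip_force: 10.0
```

Emit:
step_arm([
  [0,-0.1,0],
  [0,0,0],
  [0,0,0],
  [0,0,1],
  [0,0,1],
  [0,0,1],
  [0,1,0],
  [0,1,0],
  [0,1,0],
  [0,1,0],
  [0,1,0],
  [0,1,0],
], turn=[0,0,0,0,0,0,0.6,0.6,0.6,0.6,0.6,0.55], grip=0)

```text
time: 8.65
ee_pos: [0.5374, 0.0044, 0.2397]
eef_rot: [-0.165, 0.986, 0.0, -0.0]
ft_force: [0.7, -0.3, -1.4]
width: 0.0864
grip_force: 0.0
```

Emit:
step_arm([
  [0.24,1,0],
  [0,1,0],
  [0,1,0],
  [0,1,0],
  [0,1,0],
  [0,1,0],
  [0,1,0],
  [0,0.9,0],
  [0,0,0],
  [0,0,0],
], turn=[0,0,0,0,0,0,0,0,0,0])

```text
time: 9.65
ee_pos: [0.5432, 0.2003, 0.2397]
eef_rot: [-0.163, 0.987, -0.0, -0.0]
ft_force: [-0.0, -0.0, -0.6]
width: 0.0871
grip_force: 0.0
```

```bash
python3 - <<'E'
from h import *
from bench import *
s=read_state();r=R.from_quat(s["eef_rot"]).as_matrix();print(s["time"],s["ee_pos"].round(4),"yaw",np.degrees(np.arctan2(r[1,1],r[0,1])),s["joint_positions"].round(2),s["width"])
for n in("wrist","top"):
    c=camera(n);np.savez(n+"2.npz",**c);cv2.imwrite(f"pics/{n}2.png",c["image"][:,:,::-1])
    for k,m in masks(c).items():
        for ce,A,P in blobs(c,m,40):
            T=P[P[:,2]>np.percentile(P[:,2],80)-.006];rc=cv2.minAreaRect(T[:,:2].astype(np.float32))
            print(n,k,ce,A,np.median(T,0).round(4),rc, (np.median(P,0)@M-MO).round(4))
E
```

```text
9.65 [0.5432 0.2003 0.2397] yaw 108.78435748063026 [-0.7   0.22  0.32  1.58 -0.07  1.35  1.52] 0.08711083621571054
wrist green [438.8 167.5] 955 [0.4663 0.3336 0.0802] ((0.4661232829093933, 0.335134893655777), (0.012942065484821796, 0.07008398324251175), 2.827413320541382) [-0.1475  0.5624  0.009 ]
wrist green [279.1 196.7] 1093 [0.5422 0.1973 0.0861] ((0.5423526167869568, 0.19792339205741882), (0.01374688558280468, 0.06894055753946304), 18.82177734375) [-0.0663  0.4348 -0.0275]
top yellow [371.7 223.8] 145 [ 0.5385 -0.147   0.177 ] ((0.5379403233528137, -0.14737151563167572), (0.013110938481986523, 0.0222946647554636), 83.47119140625) [0.0002 0.0918 0.0377]
top blue [371.5 211. ] 1117 [ 0.5709 -0.1505  0.1701] ((0.5681357383728027, -0.1505291759967804), (0.08032956719398499, 0.026306800544261932), 85.54400634765625) [0.0172 0.0926 0.017 ]
```

View pics/wrist2.png

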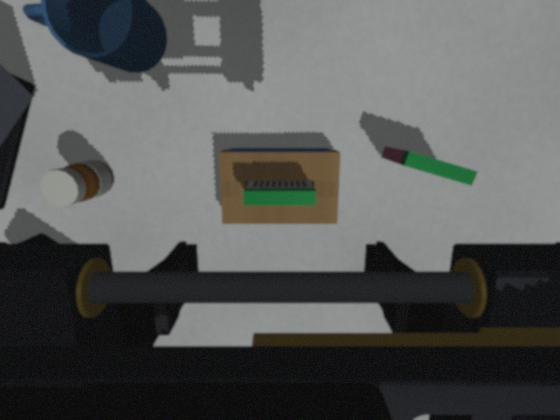

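The wrist view shows the cassette's green edge at (279,196), centred in the carton and lined up with the fingers. The magenta decoy is off to the right at (440,168).

Emit:
step_arm([
  [-0.04,-0.09,-1],
  [0,0,-1],
  [0,0,-1],
  [0,0,-1],
  [0,0,-1],
  [0,0,-1],
  [0,0,-0.7],
  [0,0,-0.4],
  [0,0,-0.13],
  [0,0,0],
  [0,0,0],
], turn=[0,0,0,0,0,0,0,0,0,0,0])

```text
time: 10.85
ee_pos: [0.5433, 0.1971, 0.0603]
eef_rot: [-0.162, 0.987, 0.0, 0.001]
ft_force: [-0.2, -0.6, 0.0]
width: 0.087
grip_force: 0.0
```

Emit:
step_arm([
  [0,0,0],
  [0,0,0],
  [0,0,0],
  [0,0,0],
  [0,0,0],
  [0,0,0],
], turn=[0,0,0,0,0,0], grip=1, newtons=10)

```text
time: 11.45
ee_pos: [0.5429, 0.1972, 0.0597]
eef_rot: [-0.162, 0.987, 0.0, 0.0]
ft_force: [-0.6, 0.6, 4.1]
width: 0.0703
grip_force: 10.0
```

Emit:
step_arm([
  [0,0,0.2],
  [0,0,0.3],
  [0,0,0.3],
  [0,0,0.2],
  [0,0,0],
], turn=[0,0,0,0,0])

```text
time: 11.95
ee_pos: [0.5432, 0.1972, 0.0854]
eef_rot: [-0.162, 0.987, 0.0, 0.001]
ft_force: [-0.3, 0.7, -0.5]
width: 0.0697
grip_force: 10.0
```

Emit:
step_arm([
  [-0.17,-0.058,0],
  [-0.17,-0.058,0],
  [-0.17,-0.058,0],
  [-0.17,-0.058,-0.03],
  [-0.17,-0.058,-0.03],
  [-0.17,-0.058,-0.03],
  [-0.17,-0.058,-0.03],
  [-0.17,-0.058,0],
  [0,0,0],
], turn=[0,0,0,0,0,0,0,0,0], newtons=8)

```text
time: 12.85
ee_pos: [0.508, 0.1852, 0.0813]
eef_rot: [-0.162, 0.987, 0.0, -0.0]
ft_force: [-0.6, -0.4, -0.4]
width: 0.0699
grip_force: 8.0
```

Emit:
step_arm([
  [0,0,0.6],
  [0,0,1],
  [0,0,1],
  [0,0,1],
  [0,0,1],
  [0,0,1],
  [0,0,1],
  [0,0,1],
  [0,0,1],
  [0,0,0],
  [0,0,0],
], turn=[0,0,0,0,0,0,0,0,0,0,0])

```text
time: 13.95
ee_pos: [0.5085, 0.1854, 0.2961]
eef_rot: [-0.162, 0.987, 0.0, -0.0]
ft_force: [-0.5, -1.2, -0.9]
width: 0.0703
grip_force: 8.0
```

```bash
cat > look.py <<'E'
import sys
from h import *
from bench import *
tag=sys.argv[1]
s=read_state();r=R.from_quat(s["eef_rot"]).as_matrix();print(s["time"],s["ee_pos"].round(4),"yaw",np.degrees(np.arctan2(r[1,1],r[0,1])).round(2),s["ft_force"].round(1),s["width"].round(4))
d=r[:,1]*np.sign(r[1,1]);u=np.array([d[1],-d[0],0])   # u: slope direction
for n in sys.argv[2:]:
    c=camera(n);np.savez(n+tag+".npz",**c)
    cv2.imwrite(f"pics/{n}{tag}.png",c["image"][:,:,::-1])
    W=world(c)-s["ee_pos"];L=np.stack([W@u,W@d,W[...,2]],-1)
    q=(c["z_map"]>0)&(abs(L[...,1])<.025)&(abs(L[...,0])<.06)&(L[...,2]<.05)&(L[...,2]>-.08)
    P=L[q][:,[0,2]]
    g=q&(masks(c)["green"]>0);print(n,"n",q.sum(),"green (u,d,z) rel TCP",np.median(L[g],0).round(4) if g.any() else None)
    b=q&~g; P=L[b][:,[0,2]]
    if len(P)>30:
        m=np.median(P,0);k=np.linalg.svd(P-P.mean(0),full_matrices=False)[2][0];print("  body med",m.round(4),"tilt deg",np.degrees(np.arctan(-k[0]/k[1])).round(1),len(P))
E
python3 look.py 3 scene top wrist
```

```text
Traceback (most recent call last):
  File "look.py", line 5, in <module>
    s=read_state();r=R.from_quat(s["eef_rot"]).as_matrix();print(s["time"],s["ee_pos"].round(4),"yaw",np.degrees(np.arctan2(r[1,1],r[0,1])).round(2),s["ft_force"].round(1),s["width"].round(4))
                                                                                                                                                                            ^^^^^^^^^^^^^^^^
AttributeError: 'float' object has no attribute 'round'
```

```bash
sed -i 's/s\["width"\].round(4)/s["width"]/' look.py; python3 look.py 3 scene top wrist; python3 -c "
import cv2;i=cv2.imread('pics/scene3.png')[40:240,180:400];cv2.imwrite('pics/s3c.png',cv2.resize(i,None,fx=3,fy=3,interpolation=2))"
```

```text
13.95 [0.5085 0.1854 0.2961] yaw 108.61 [-0.5 -1.2 -0.9] 0.07031054894194437
scene n 228 green (u,d,z) rel TCP None
  body med [ 0.0328 -0.0187] tilt deg 32.6 228
top n 0 green (u,d,z) rel TCP None
wrist n 1537 green (u,d,z) rel TCP [-0.0094 -0.0004  0.0209]
  body med [-0.012   0.0192] tilt deg -54.9 128
```

View pics/s3c.png

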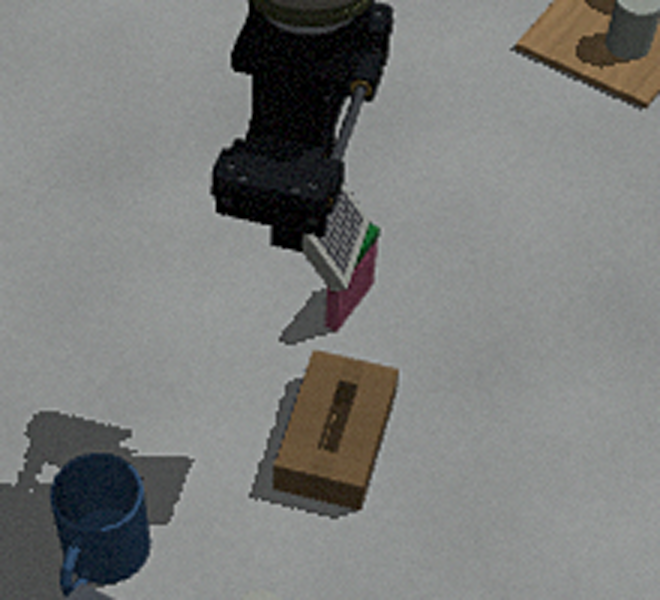

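The crop shows the cassette tilted in the grip at (340,240), with its lower end swung away from the robot as wanted. The carton is empty. Next I'll measure the tilt more exactly.

```bash
python3 - <<'E'
from h import *
s=np.array([.5085,.1854,.2961]);d=np.array([np.cos(np.radians(108.61)),np.sin(np.radians(108.61)),0]);u=np.array([d[1],-d[0],0])
c=dict(np.load("scene3.npz"));W=world(c)-s;L=np.stack([W@u,W@d,W[...,2]],-1)
q=(c["z_map"]>0)&(abs(L[...,1])<.03)&(L[...,0]<.07)&(L[...,0]>.008)&(L[...,2]<.03)&(L[...,2]>-.07)
P=L[q]; rng=np.random.default_rng(0);best=None
for _ in range(300):
    a=P[rng.choice(len(P),3,False)];n=np.cross(a[1]-a[0],a[2]-a[0]);n/=np.linalg.norm(n)+1e-9
    k=abs((P-a[0])@n)<.002
    if best is None or k.sum()>best.sum():best=k
F=P[best];n=np.linalg.svd(F-F.mean(0),full_matrices=False)[2][2];n*=np.sign(n[0]);print(len(P),best.sum(),n,"tilt",np.degrees(np.arctan2(n[2],n[0])),F.mean(0),F.min(0),F.max(0))
c=dict(np.load("wrist3.npz"));W=world(c)-s;L=np.stack([W@u,W@d,W[...,2]],-1)
g=(masks(c)["green"]>0)&(c["z_map"]>0)&(abs(L[...,0])<.05)&(L[...,2]>-.02);G=L[g]
n=np.linalg.svd(G-G.mean(0),full_matrices=False)[2][2];n*=np.sign(n[2]);print("green",len(G),n,"tilt",np.degrees(np.arctan2(-n[0],n[2])),G.mean(0),np.percentile(G,[2,98],axis=0))
E
```

```text
274 259 [ 0.84064815 -0.00645565  0.54154318] tilt 32.789520534904526 [ 0.03301992 -0.00102005 -0.01942712] [ 0.01583733 -0.02915061 -0.03917597] [0.04461111 0.02993539 0.00453867]
green 1994 [-0.66732557 -0.00401128  0.74475533] tilt 41.86139798057986 [-0.00944607 -0.00135544  0.02075701] [[-0.01187019 -0.03484921  0.0186205 ]
 [-0.00695402  0.03305029  0.02286396]]
```

Emit:
step_arm([
  [-0.1,-0.5,0],
  [-0.1,-0.9,0],
  [-0.1,-1,0],
  [-0.07,-1,0],
  [0,-1,0],
  [0,-1,0],
  [0,-1,0],
  [0,-1,0],
  [0,-1,0],
  [0,-1,0],
  [0,-1,0],
  [0,-1,0],
], turn=[0,-0.3,-0.4,-0.4,-0.4,-0.4,-0.4,-0.4,-0.4,-0.4,-0.05,0])

```text
time: 15.3
ee_pos: [0.4993, -0.1017, 0.2963]
eef_rot: [0.052, 0.999, -0.0, 0.0]
ft_force: [0.0, -0.0, -1.1]
width: 0.07
grip_force: 8.0
```

Emit:
step_arm([
  [0,-1,0],
  [0,-1,0],
  [0,-1,0],
  [0,-1,0],
  [0,-0.9,0],
  [0,-0.5,0],
  [0,0,-0.7],
  [0,0,-0.8],
  [0,0,-0.5],
  [0,0,0],
  [0,0,0],
], turn=[0,0,0,0,0,0,0,0,0,0,0])

```text
time: 16.4
ee_pos: [0.4994, -0.2349, 0.2468]
eef_rot: [0.051, 0.999, -0.0, 0.0]
ft_force: [-0.4, 0.1, -0.2]
width: 0.0699
grip_force: 8.0
```

```bash
python3 look.py 4 wrist scene; python3 - <<'E'
from h import *
from bench import *
p=read_state()["ee_pos"];print("pad in mouth frame",((p+[0,0,.019])@M-MO).round(4))
c=dict(np.load("scene4.npz"));L=world(c)@M-MO
q=(c["z_map"]>0)&(abs(L[...,1])<.03)&(L[...,0]<.04)&(L[...,0]>-.02)&(L[...,2]<.07)&(L[...,2]>.012);P=L[q];print(len(P),np.percentile(P,[2,50,98],axis=0).round(4))
if len(P)>50:
    rng=np.random.default_rng(0);best=None
    for _ in range(300):
        a=P[rng.choice(len(P),3,False)];n=np.cross(a[1]-a[0],a[2]-a[0]);n/=np.linalg.norm(n)+1e-9
        k=abs((P-a[0])@n)<.002
        if best is None or k.sum()>best.sum():best=k
    F=P[best];n=np.linalg.svd(F-F.mean(0),full_matrices=False)[2][2];n*=np.sign(n[0]);print(best.sum(),n,F.mean(0),F.min(0),F.max(0))
i=cv2.imread('pics/scene4.png')[180:380,80:300];cv2.imwrite('pics/s4c.png',cv2.resize(i,None,fx=3,fy=3,interpolation=2))
E
```

```text
16.4 [ 0.4994 -0.2349  0.2468] yaw 84.17 [-0.4  0.1 -0.2] 0.06989544680238176
wrist n 1539 green (u,d,z) rel TCP [-0.0089  0.0004  0.0218]
  body med [-0.0065  0.0227] tilt deg -58.4 35
scene n 941 green (u,d,z) rel TCP [ 0.0056 -0.0086  0.0239]
  body med [ 0.0248 -0.0052] tilt deg 34.4 879
pad in mouth frame [0.02   0.0002 0.1307]
179 [[ 0.0304 -0.0286  0.0121]
 [ 0.0332 -0.0008  0.0637]
 [ 0.039   0.0286  0.0696]]
149 [ 0.9955495  -0.00422688  0.09414529] [ 3.37284388e-02 -1.68831269e-05  5.50899088e-02] [ 0.03051196 -0.02990553  0.01206071] [0.0395633  0.02975145 0.06993065]
```

View pics/s4c.png

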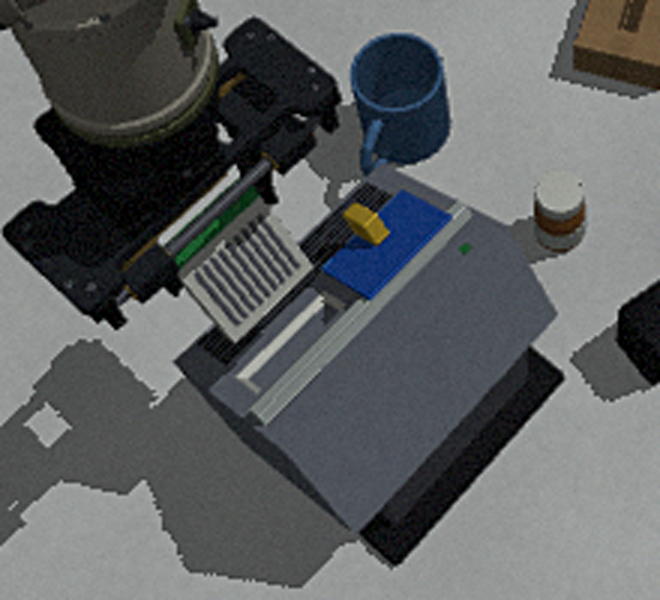

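The crop shows the cassette at (245,275), tilted with its broad side nearly parallel to the slot. The white lead-in of the open slot runs from (240,380) to (325,298). The cassette is about 5° too steep, so I'll bias the entry slightly and let the slot straighten it.

Emit:
step_arm([
  [-0.08,0,-0.8],
  [0,0,-0.8],
  [0,0,-0.4],
  [0.056,-0.006,-0.106],
  [0.056,-0.006,-0.106],
  [0.056,-0.006,-0.106],
  [0.056,-0.006,-0.106],
  [0.056,-0.006,-0.106],
  [0.056,-0.006,-0.106],
  [0.056,-0.006,-0.106],
  [0,0,0],
], turn=[0,0,0,0,0,0,0,0,0,0,0])

```text
time: 17.6
ee_pos: [0.5072, -0.2355, 0.1773]
eef_rot: [0.051, 0.999, 0.0, -0.0]
ft_force: [-0.8, 1.2, -0.6]
width: 0.0701
grip_force: 8.0
```

Emit:
step_arm([
  [0.09,-0.008,-0.09],
  [0.09,-0.008,-0.09],
  [0.09,-0.008,-0.09],
  [0,0,0],
], turn=[0,0,0,0])

```text
time: 18.0
ee_pos: [0.514, -0.2361, 0.1705]
eef_rot: [0.05, 0.999, 0.0, -0.0]
ft_force: [-0.1, -0.9, -1.0]
width: 0.0698
grip_force: 8.0
```

```bash
cat > pad.py <<'E'
import sys
from h import *
from bench import *
s=read_state();p=s["ee_pos"];print(s["time"],p.round(4),"F",s["ft_force"].round(1),"F mouth",(s["ft_force"]@M).round(1),"pad in mouth",((p+[0,0,.019])@M-MO).round(4))
if len(sys.argv)>1:
    c=camera("scene");cv2.imwrite(f"pics/s{sys.argv[1]}.png",cv2.resize(c["image"][180:380,80:300,::-1],None,fx=3,fy=3,interpolation=2))
    for nm,c in(("scene",c),("top",camera("top"))):
        L=world(c)@M-MO;ok=(c["z_map"]>0)
        for k,m in masks(c).items():
            P=L[(m>0)&ok&(abs(L[...,1])<.15)&(abs(L[...,0])<.08)]
            if len(P)>10:print(nm,k,len(P),np.percentile(P,[3,50,97],axis=0).round(4).tolist())
        q=ok&(abs(L[...,1])<.03)&(L[...,0]<.03)&(L[...,0]>-.02)&(L[...,2]<.06)&(L[...,2]>.006);P=L[q]
        if len(P)>40:print(nm,"stick-out pts",len(P),np.percentile(P,[3,50,97],axis=0).round(4).tolist())
E
python3 pad.py 5
```

```text
18.0 [ 0.514  -0.2361  0.1705] F [-0.1 -0.9 -1. ] F mouth [-0.5 -0.9 -0.9] pad in mouth [-0.0034  0.0005  0.0563]
scene yellow 87 [[-0.009, 0.0837, 0.021], [0.0115, 0.0903, 0.038], [0.015, 0.0961, 0.041]]
scene blue 607 [[-0.0101, 0.0519, 0.0148], [0.0219, 0.089, 0.0173], [0.0437, 0.1282, 0.0194]]
scene green 27 [[-0.0097, -0.0283, 0.001], [0.0048, 0.005, 0.0546], [0.0633, 0.1226, 0.0637]]
scene stick-out pts 635 [[0.0025, -0.0282, 0.0074], [0.0055, -0.0006, 0.0318], [0.0087, 0.0282, 0.0555]]
top yellow 142 [[-0.0135, 0.0125, 0.0262], [0.0024, 0.0911, 0.0384], [0.0274, 0.0976, 0.1325]]
top blue 905 [[-0.0121, 0.0618, 0.0145], [0.0198, 0.1021, 0.0168], [0.0402, 0.1286, 0.0192]]
top green 57 [[-0.0433, -0.0277, 0.0], [-0.0015, 0.0008, 0.063], [0.0616, 0.1218, 0.0656]]
top stick-out pts 161 [[0.0024, -0.0156, 0.0152], [0.0043, -0.0011, 0.0381], [0.0064, 0.0126, 0.0583]]
```

Emit:
step_arm([
  [0.083,-0.008,-0.092],
  [0.083,-0.008,-0.092],
  [0.083,-0.008,-0.092],
  [0.083,-0.008,-0.092],
  [0,0,0],
], turn=[0,0,0,0,0])

```text
time: 18.6
ee_pos: [0.5225, -0.2369, 0.1614]
eef_rot: [0.05, 0.999, -0.0, -0.0]
ft_force: [-0.2, -0.1, -1.1]
width: 0.0701
grip_force: 8.0
```

```bash
python3 pad.py 6
```

```text
18.6 [ 0.5225 -0.2369  0.1614] F [-0.2 -0.1 -1.1] F mouth [-0.6 -0.1 -0.9] pad in mouth [-0.0002  0.0005  0.0442]
scene yellow 56 [[0.0037, 0.0839, 0.0211], [0.0126, 0.0894, 0.0323], [0.0165, 0.0954, 0.0407]]
scene blue 600 [[-0.0101, 0.0517, 0.0149], [0.0222, 0.0895, 0.0173], [0.0441, 0.1276, 0.0197]]
scene green 35 [[-0.0084, -0.0331, 0.0024], [0.0059, -0.0046, 0.051], [0.0645, 0.1214, 0.0874]]
scene stick-out pts 545 [[-0.0052, -0.0284, 0.0074], [0.0071, -0.0008, 0.0294], [0.01, 0.0283, 0.0528]]
top yellow 142 [[-0.0129, 0.0128, 0.0262], [0.0025, 0.0911, 0.0383], [0.0324, 0.0974, 0.1187]]
top blue 813 [[-0.0127, 0.0704, 0.0145], [0.0181, 0.105, 0.0167], [0.04, 0.1285, 0.019]]
top green 44 [[-0.0255, -0.0193, -0.0001], [0.0012, 0.0016, 0.0507], [0.0613, 0.122, 0.0534]]
top stick-out pts 236 [[-0.0069, -0.0133, 0.0083], [0.006, 0.0025, 0.0444], [0.0079, 0.0157, 0.0533]]
```

View pics/s6.png

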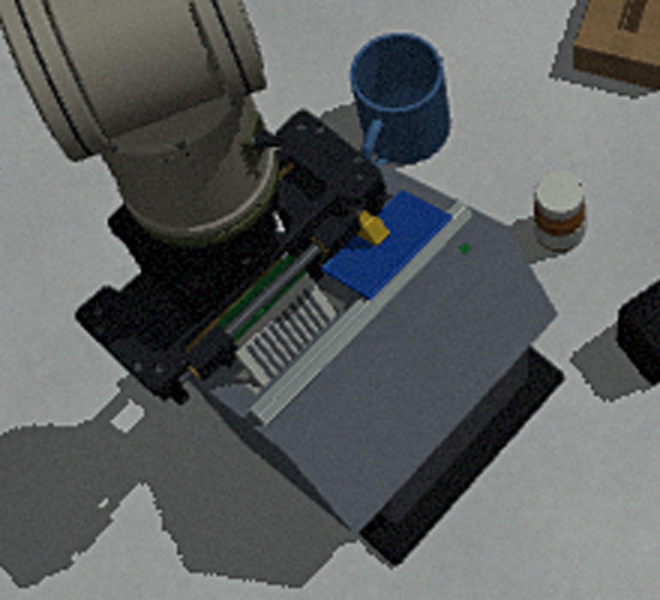

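The crop shows the cassette entering the slot cleanly at (285,340), with no side force. I'll let go so it drops.

Emit:
step_arm([
  [0,0,0],
  [0,0,0],
  [0,0,0],
  [0,0,0],
  [-0.1,0,0.4],
  [-0.2,0,0.8],
  [0,0,1],
  [0,0,1],
], turn=[0,0,0,0,0,0,0,0], grip=0)

```text
time: 19.5
ee_pos: [0.5143, -0.2372, 0.2435]
eef_rot: [0.051, 0.999, 0.0, 0.0]
ft_force: [0.6, -0.4, 0.5]
width: 0.0868
grip_force: 0.0
```

Emit:
step_arm([
  [-1,0,0],
  [-1,0,0],
  [-0.5,0,0],
  [0,0,0],
  [0,0,0],
  [0,0,0],
  [0,0,0],
  [0,0,0],
  [0,0,0],
  [0,0,0],
], turn=[0,0,0,0,0,0,0,0,0,0], grip=1)

```text
time: 20.5
ee_pos: [0.4523, -0.237, 0.2417]
eef_rot: [0.051, 0.999, -0.0, -0.0]
ft_force: [0.9, 0.3, 0.3]
width: 0.0146
grip_force: 0.0
```

```bash
python3 pad.py 7
```

```text
20.5 [ 0.4523 -0.237   0.2417] F [0.9 0.3 0.3] F mouth [ 0.9  0.4 -0.1] pad in mouth [-0.0241 -0.0067  0.1479]
scene yellow 92 [[-0.0116, 0.0843, 0.0203], [0.0109, 0.0896, 0.0377], [0.0152, 0.0959, 0.0411]]
scene blue 603 [[-0.0101, 0.0515, 0.0148], [0.022, 0.0889, 0.0172], [0.0439, 0.1278, 0.0195]]
scene green 303 [[-0.0099, -0.0341, 0.0073], [0.0025, -0.001, 0.0173], [0.0083, 0.0347, 0.0206]]
scene stick-out pts 284 [[-0.0102, -0.0281, 0.0073], [0.0028, 0.0001, 0.0172], [0.0067, 0.0283, 0.0206]]
top yellow 145 [[-0.0134, 0.0053, 0.0263], [0.0023, 0.0912, 0.0386], [0.0126, 0.0975, 0.2238]]
top blue 1109 [[-0.0124, 0.0525, 0.0146], [0.0175, 0.0942, 0.0168], [0.0396, 0.128, 0.0191]]
top green 362 [[-0.0117, -0.0328, 0.002], [-0.0028, 0.0009, 0.0179], [0.0043, 0.0357, 0.0203]]
top stick-out pts 336 [[-0.0109, -0.028, 0.008], [-0.0013, -0.0004, 0.0178], [0.0041, 0.0282, 0.0203]]
```

View pics/s7.png

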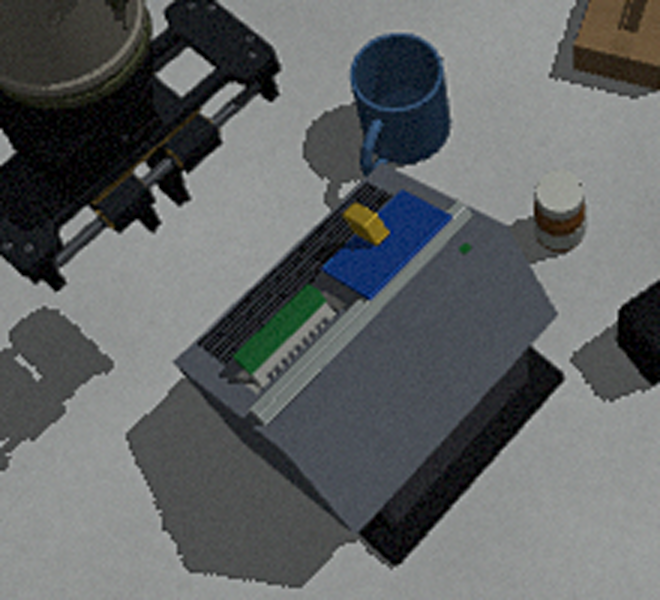

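The crop shows the cassette seated on the shoe, green edge up at (280,330), with its top about 18 mm out of the face. Next I'll press it with closed fingers along the slot axis.

Emit:
step_arm([
  [0.88,0,-0.6],
  [0.88,0,-0.9],
  [0.88,0,-0.95],
  [0,0,-0.4],
  [0.056,-0.006,-0.106],
  [0.056,-0.006,-0.106],
  [0.056,-0.006,-0.106],
  [0.056,-0.006,-0.106],
  [0,0,0],
], turn=[0,0,0,0,0,0,0,0,0], grip=1)

```text
time: 21.5
ee_pos: [0.5239, -0.2376, 0.1602]
eef_rot: [0.051, 0.999, 0.0, 0.0]
ft_force: [-0.1, 1.0, -0.1]
width: 0.0006
grip_force: 0.0
```

Emit:
step_arm([
  [0.019,-0.002,-0.035],
  [0.019,-0.002,-0.035],
  [0.019,-0.002,-0.035],
  [0.019,-0.002,-0.035],
  [0.019,-0.002,-0.035],
  [0,0,0],
], turn=[0,0,0,0,0,0])

```text
time: 22.1
ee_pos: [0.5263, -0.238, 0.1558]
eef_rot: [0.051, 0.999, -0.0, 0.0]
ft_force: [-1.1, -0.1, 4.2]
width: 0.0004
grip_force: 2.3
```

Emit:
step_arm([
  [0.019,-0.002,-0.035],
  [0.019,-0.002,-0.035],
  [0.019,-0.002,-0.035],
  [0,0,0],
], turn=[0,0,0,0])

```text
time: 22.5
ee_pos: [0.5278, -0.2381, 0.1531]
eef_rot: [0.051, 0.999, -0.0, 0.0]
ft_force: [-1.3, -0.1, 3.8]
width: 0.0004
grip_force: 2.3
```

Emit:
step_arm([
  [0.019,-0.002,-0.035],
  [0.019,-0.002,-0.035],
  [0,0,0],
], turn=[0,0,0])

```text
time: 22.8
ee_pos: [0.5289, -0.2382, 0.1514]
eef_rot: [0.051, 0.999, -0.0, 0.0]
ft_force: [-0.7, 0.0, 5.9]
width: 0.0004
grip_force: 2.4
```

Emit:
step_arm([
  [0.019,-0.002,-0.035],
  [0.019,-0.002,-0.035],
  [0,0,0],
], turn=[0,0,0])

```text
time: 23.1
ee_pos: [0.5298, -0.2383, 0.1496]
eef_rot: [0.051, 0.999, -0.0, 0.0]
ft_force: [-1.5, 0.7, 5.0]
width: 0.0002
grip_force: 2.4
```

Emit:
step_arm([
  [0.019,-0.002,-0.035],
  [0.019,-0.002,-0.035],
  [0,0,0],
], turn=[0,0,0])

```text
time: 23.4
ee_pos: [0.5308, -0.2384, 0.1479]
eef_rot: [0.051, 0.999, -0.0, 0.0]
ft_force: [-1.8, 0.6, 5.0]
width: 0.0004
grip_force: 2.4
```

Emit:
step_arm([
  [0.019,-0.002,-0.035],
  [0.019,-0.002,-0.035],
  [0,0,0],
], turn=[0,0,0])

```text
time: 23.7
ee_pos: [0.5318, -0.2385, 0.1462]
eef_rot: [0.051, 0.999, -0.0, 0.0]
ft_force: [-1.5, 0.7, 5.3]
width: 0.0007
grip_force: 2.4
```

Emit:
step_arm([
  [0.019,-0.002,-0.035],
  [0.019,-0.002,-0.035],
  [0,0,0],
], turn=[0,0,0])

```text
time: 24.0
ee_pos: [0.5325, -0.2386, 0.1456]
eef_rot: [0.051, 0.999, 0.0, 0.0]
ft_force: [-6.7, 4.3, 17.2]
width: 0.0009
grip_force: 9.7
```

Force rose to about 18 N and the motion stopped, so it has bottomed. I'll hold briefly, back off and check.

Emit:
step_arm([
  [0,0,0],
  [0,0,0],
], turn=[0,0])

```text
time: 24.2
ee_pos: [0.5325, -0.2386, 0.1456]
eef_rot: [0.051, 0.999, 0.0, 0.0]
ft_force: [-6.8, 3.2, 17.2]
width: 0.0007
grip_force: 9.6
```

Emit:
step_arm([
  [-0.09,0.01,0.18],
  [-0.3,0,0.6],
  [-0.6,0,1],
  [-1,0,1],
  [-1,0,0.5],
  [0,0,0],
], turn=[0,0,0,0,0,0])

```text
time: 24.8
ee_pos: [0.456, -0.2395, 0.2279]
eef_rot: [0.052, 0.999, 0.001, 0.001]
ft_force: [0.7, -0.9, -0.3]
width: 0.0004
grip_force: 0.0
```

```bash
python3 pad.py 8
```

```text
24.8 [ 0.456  -0.2395  0.2279] F [ 0.7 -0.9 -0.3] F mouth [ 0.6 -0.9 -0.7] pad in mouth [-0.0271 -0.0087  0.1339]
scene yellow 90 [[-0.0104, 0.0842, 0.0206], [0.0109, 0.0901, 0.0381], [0.0148, 0.096, 0.0406]]
scene blue 598 [[-0.0097, 0.0515, 0.0148], [0.022, 0.0889, 0.0173], [0.0438, 0.1279, 0.0197]]
scene green 295 [[-0.0096, -0.0336, -0.0047], [0.0029, -0.0009, 0.0042], [0.0169, 0.0489, 0.0073]]
scene stick-out pts 53 [[-0.007, -0.028, 0.006], [-0.0013, 0.0031, 0.0068], [0.006, 0.0281, 0.0081]]
top yellow 144 [[-0.0131, 0.0044, 0.0251], [0.0025, 0.0912, 0.0384], [0.0127, 0.0973, 0.2099]]
top blue 1118 [[-0.0123, 0.0523, 0.0146], [0.0181, 0.0935, 0.0169], [0.0397, 0.1282, 0.019]]
top green 348 [[-0.0102, -0.0314, -0.0016], [-0.0014, 0.0019, 0.0048], [0.005, 0.0363, 0.0076]]
top stick-out pts 69 [[-0.0091, -0.0297, 0.006], [-0.0019, 0.0009, 0.0066], [0.0042, 0.029, 0.0085]]
```

The top is now about 4.5 mm out and centred, so the cassette is bottomed. Next I'll grip the knob and close the gate.

Emit:
step_arm([
  [0.8,0.9,0],
  [0.8,0.9,0],
  [0.85,0.9,0],
  [0.8,0.96,0],
  [0,0,0],
  [0,0,0],
  [0,0,-0.8],
  [0,0,-0.8],
  [0,0,-0.7],
  [0,0,-0.2],
  [0,0,0],
], turn=[0,0,0,0,0,0,0,0,0,0,0], grip=0.5)

```text
time: 26.0
ee_pos: [0.5382, -0.1473, 0.1631]
eef_rot: [0.051, 0.999, -0.0, -0.001]
ft_force: [-0.2, -0.4, -0.0]
width: 0.0438
grip_force: 0.0
```

Emit:
step_arm([
  [0,0,0],
  [0,0,0],
  [0,0,0],
  [0,0,0],
  [0,0,0],
  [0,0,0],
  [0,0,0],
], turn=[0,0,0,0,0,0,0], grip=1, newtons=10)

```text
time: 26.7
ee_pos: [0.5389, -0.1479, 0.1641]
eef_rot: [0.051, 0.999, -0.001, 0.0]
ft_force: [0.0, -5.1, 2.1]
width: 0.0142
grip_force: 10.0
```

Emit:
step_arm([
  [-0.02,-0.2,0],
  [-0.04,-0.4,0],
  [-0.04,-0.4,0],
  [-0.04,-0.4,0],
  [-0.04,-0.4,0],
  [-0.04,-0.4,0],
  [-0.04,-0.4,0],
  [-0.04,-0.4,0],
  [-0.03,-0.3,0],
  [-0.02,-0.2,0],
  [-0.01,-0.1,0],
  [0,0,0],
], turn=[0,0,0,0,0,0,0,0,0,0,0,0])

```text
time: 27.9
ee_pos: [0.5301, -0.237, 0.164]
eef_rot: [0.051, 0.999, 0.0, 0.0]
ft_force: [-1.2, -0.3, 3.7]
width: 0.014
grip_force: 10.0
```

Emit:
step_arm([
  [0,-0.06,0],
  [0,-0.06,0],
  [0,0,0],
], turn=[0,0,0])

```text
time: 28.2
ee_pos: [0.5301, -0.2377, 0.164]
eef_rot: [0.05, 0.999, 0.002, -0.0]
ft_force: [-4.4, 7.7, 9.3]
width: 0.0137
grip_force: 10.0
```

At the stop: the force now opposes −y. I'll release, rise clear and check.

Emit:
step_arm([
  [0,0.08,0],
  [0,0,0],
  [0,0,0],
  [0,0,0],
  [0,0,0.5],
  [0,0,1],
  [0,0,1],
  [0,0,1],
  [-1,0,1],
  [-1,0,0],
  [-1,0,0],
  [0,0,0],
], turn=[0,0,0,0,0,0,0,0,0,0,0,0], grip=0.5)

```text
time: 29.4
ee_pos: [0.4526, -0.2391, 0.2777]
eef_rot: [0.052, 0.999, 0.001, 0.001]
ft_force: [0.5, -0.1, 0.1]
width: 0.0434
grip_force: 0.0
```

```bash
python3 pad.py 9
```

```text
29.4 [ 0.4526 -0.2391  0.2777] F [ 0.5 -0.1  0.1] F mouth [ 0.5 -0.  -0.2] pad in mouth [-0.0068 -0.0087  0.1794]
scene yellow 101 [[-0.0112, -0.0059, 0.0196], [0.0112, 0.0001, 0.0378], [0.0148, 0.0058, 0.0419]]
scene blue 674 [[-0.0108, -0.0383, 0.0146], [0.0209, -0.0006, 0.0172], [0.0437, 0.0376, 0.0193]]
scene stick-out pts 481 [[-0.0127, -0.0281, 0.0152], [0.0109, -0.0018, 0.0177], [0.0286, 0.0277, 0.0396]]
top yellow 149 [[-0.0132, -0.0051, 0.0294], [0.0033, 0.0021, 0.0386], [0.0257, 0.0081, 0.2567]]
top blue 1107 [[-0.0124, -0.0375, 0.0145], [0.0182, 0.0044, 0.0167], [0.04, 0.0385, 0.019]]
top stick-out pts 821 [[-0.0133, -0.0279, 0.0146], [0.0092, 0.0041, 0.0172], [0.0287, 0.028, 0.0396]]
```

View pics/s9.png

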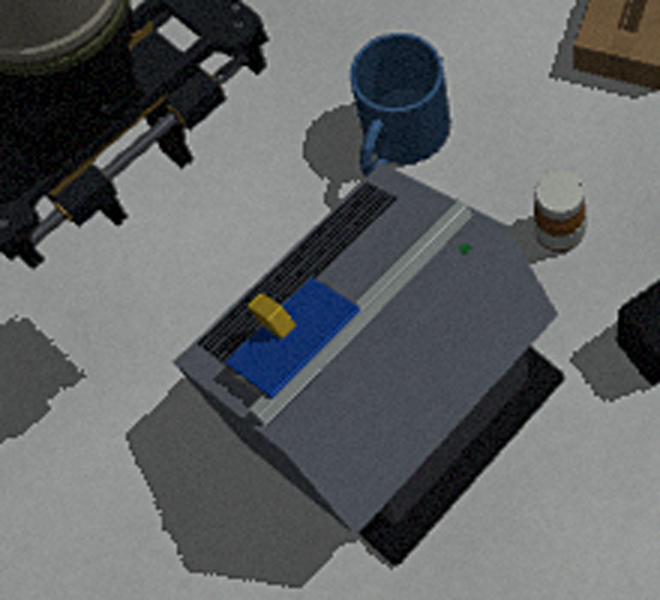

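The crop shows the gate closed over the slot, with the knob at (270,315), about 0 mm from closed. The gripper is clear, and the mug and jar stand as before.

```bash
python3 -c "
from bench import *
print(close_job())"
```

```text
the job is handed in; nothing more can be done
None
```

The job is handed in: the cassette is bottomed in the slot green edge up (about 18 N, top about 4.5 mm out), the gate is back at its closed stop, the gripper is clear, and the mug, jar and clock were never touched; the hand-in returned no verdict.

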